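Push a circuit module home under the spring flap of a clamping fixture

ROBOT

A 7-joint arm with a two-finger parallel gripper is mounted at the origin on the work surface. World frame = base frame: x ahead of the robot, y to its left, z up, the work surface at z = 0. Lengths are in m, angles in rad, forces in N, time in s.
With the tool pointing down it reaches from about 0.4 to 0.875 m from the base axis. Payload 19.3 kg.
Tool frame: the origin (TCP) lies on the centre line of the jaws, within the pads' length; the fingertips stand 8 mm ahead of it and the grasp point (between the pads) lies 11 mm behind it; z points along the fingers, y is the line along which they close (so a half turn about z gives the same grasp; the last joint's range is limited). The gripper opens to 85 mm and grips with 20 to 120 N. Pads are 22 mm wide; open, the fingers measure 114 mm over their backs; the gripper's body (76 mm by 85 mm) begins 54 mm behind the grasp point. The pads swing forward as they close: fully open they stand 13 mm farther back than shut.
Start: joints at [1.245, 0.521, -0.036, 1.599, 0.021, 1.021, -0.113], TCP at [0.158, -0.605, 0.239] pointing down, gripper open.
Joint ranges: [-2.91, 2.91], [-0.3, 2.13], [-1.5, 1.42], [0.17, 2.43], [-1.26, 4.41], [0.16, 1.93], [-2.52, 2.52]. Speed limits (rad/s): [1.89, 1.89, 2.39, 2.39, 3.01, 3.01, 3.01].

INTERFACE

Orientations are given as [roll, pitch, yaw] about the fixed x, y, z axes, in that order (R = Rz(yaw) Ry(pitch) Rx(roll)).
In Python, from workcell import status, grab_frame, camera_params, bot, search_frame, silhouettes gives the robot as it stands.
- The arm moves only by the shell command python3 -m creep 'ROWS' [FORCE]. ROWS is JSON, a list of rows, each a list of 5 numbers: the shift along the tool's x, y, z in units of 60 mm (1.0 is 60 mm), then the turn about the tool's z in units of 8 degrees (1.0 is 8 degrees), then the opening, from 0 (shut) to 1 (fully open). In form: [[x, y, z, twist, hand], ...]. A call has 1 to 5 rows; each row is the pose to reach, as a shift and turn from the pose commanded when the call began, along the tool's axes at that moment; what a row does not reach only later rows make up. A row lasts 1/8 s, in which the tool goes at most 62.5 mm and 10.7 degrees, less where a joint would pass 70% of its speed; a pose out of reach is approached as far as the arm can. A call with a gripper value outside its range is refused whole. The fingers move at their own pace and stop on an object; FORCE is the grip in N (left out, the last holds). Time passes only in rows, so rows that repeat a pose let the fingers close. It gives the time, the measured TCP pose, the force, the opening and the grip force at its end, in the units of the state.
- status.observe(): the state, without advancing time (a new reading comes with each control period).
- grab_frame(name): name is "scene" or "top" or "wrist"; returns the picture (420x560x3 uint8, blue, green, red); there is no depth.
- camera_params(name): a dict with "K" (3x3 intrinsics, pixels), "rvec" (rotation vector, rad) and "tvec" (3), from world to camera coordinates, as OpenCV has them; the wrist camera has in their place "tool_from_camera" (4x4, takes a point from camera to tool coordinates, whose origin is the TCP and whose axes are the flange's). Camera axes: x right, y down, z forward; pixel columns grow to the right and rows downward; lengths in m; the calibration is good to about 2 mm. A picture is of the moment at which its call begins: read the wrist's pose just before it. camera_params takes no time and is no camera call.
- bot.job_done(): hands the job in; it is judged then, once.
Trained networks look in the newest picture that a camera, given by its name, has taken for a name from the list of things; names that differ only in an ending like _2 or _b are one class to them, and where a whole thing is asked for, a point or a joint stands for the part that bears it (a point fixed in the world has none). Each returns a list of dicts, best first, with "p" (0 to 1); they miss things now and then, are a little off and sometimes report something else, mostly with a low value. They report only what shows in the picture. A call takes as long as a camera call. They do not tell look-alikes from the thing itself.
- search_frame(camera, name): "extent" ([left, top, right, bottom] as shares, 0 to 1, of the picture: columns of its width, rows of its height, round what is visible of it).
- silhouettes(camera, name): "mask" (420x560 bool, what is visible of it) and "extent" ([left, top, right, bottom] as shares, 0 to 1, of the picture: columns of its width, rows of its height, round what is visible of it).
The state is a dict: "clock": time; "qpos": joint angles; "qd": joint speeds; "joint_efforts": joint torques, N m; "position": TCP position; "tool_rot": TCP orientation; "force": force on the tool from outside, world axes, zero at the start; "moment": the same for the moment, N m; "grip_width": finger opening in m; "finger_force": force on a finger pad.
Only numpy, scipy, OpenCV 4.12 (cv2) and the standard library are available. Lean on these libraries where they do the work, as an engineer would, in place of code of your own. Each camera call takes 0.05 s, during which the arm holds its last target. There are 200 camera calls.

TASK

Clamp the waiting circuit module in the fixture: with one fingertip press the red bar down and hold it so that the yellow spring flap stands open, and meanwhile push the module with the other fingertip along its channel, under the flap, until it is fully home against the dark stops; then let the bar go so that the flap closes down onto the board. Only press and push: do not lift or tip the module, and leave the other things on the bench where they are.

Things in the scene. Friction and masses are not known exactly. Their poses are not given: they have to be found in the camera images.
- fixture: Grey clamping fixture fixed to the bench, plate 260 x 155 x 8 mm. Frame: origin at bench level under the channel's centre line, +x = direction the module is pushed, z up; plate spans x -155..105, y -45..110 mm. The channel runs along x at y = 0 on the plate's top (z = 8 mm) between steel rails, inner faces at y = -27 and 27, 4 mm thick, tops at z = 16 mm.
- hinge (a point): On the flap's hinge line, which runs parallel to the fixture's x at y = 36 mm, 32 mm above the bench, from x = -149 to 96 mm, carried by three slim grey posts (tops at 38 mm, at x = -149, 5 and 93 mm).
- flap (a joint): Hinge of the one-piece seesaw flap: yellow cover with lip over the channel on one side, red press bar on the other. 0 = closed by its spring; grows to 0.45 rad (hard stop) as the bar goes down and the lip rises. The board passes freely above 0.22 (aim at 0.35 to 0.42). Released onto the board it rests at about 0.17. Takes about 3 to 5 N at the bar's middle. The module cannot push it open.
- press_bar (a point): Centre of the red press bar's top face; moves with the flap. Flat plate 220 mm long (fixture x = -145..75), 52 wide (y = 44..96), 4 thick, top 40 mm above the bench when closed. Pressed at mid-width (y about 72) down to 24 to 26 mm it opens the flap fully enough. Its height is the same all along x, so a fingertip can slide along it in x while holding the flap open.
- lip (a point): Middle of the lower near edge of the flap's yellow lip; moves with the flap. The lip spans fixture x = 45..80, y = -26..-4 mm; closed, its underside is 11 mm above the bench (the board's top is at 18 mm). The cover plate over the rest of the channel has its underside at 26 mm when closed.
- module: Loose circuit module lying in the channel, front end short of the flap: green board on black carrier, 80 (x) x 50 (y) x 10 mm, at its rear (-x) end a finned aluminium heat sink 20 mm long, 46 wide, top 44 mm above the bench. Origin: centre of its underside, 8 mm above the bench; +x towards the stops. Home: origin at fixture x = 50 mm. About 0.16 kg.
- push_face (a point): Centre of the flat upright rear face of the module's heat sink, the face to push on (40 mm behind the module's origin, 34 mm above the bench); the flat face is 46 mm wide and reaches from 18 to 44 mm above the bench.
- stop (a point): Middle between the near faces of the two dark stops at the channel's end (fixture x = 90 mm, tops 30 mm above the bench), 18 mm above the bench; the module's front end meets them when it is home.
- spool: Solder spool, standing, 44 mm across and 46 mm tall; bystander, origin under its centre.
- jar: Amber flux jar, 46 mm across and 50 mm tall; bystander, origin under its centre.
- tin: Brass cup for tip cleaning, 52 mm across and 35 mm tall; bystander, origin under its centre.
- tape: Roll of clear tape lying flat, 84 mm across and 18 mm tall; bystander, origin under its centre.
- screwdriver: Blue-handled screwdriver lying on the bench; bystander.
- case: Closed blue plastic case, 140 x 60 x 35 mm; bystander, origin under its centre.
Not all that is in view belongs to the job. What is meant by the module is not blue, pink or purple, and is the larger of those in its own colour.

How it is judged:
By the outcome, as a careful person would: the job done as asked, in the order asked, and still so for the second after the job is handed in, with the robot touching nothing.
It also fails if it takes over 48 s, if anything falls off the work surface, if the arm or the gripper's body presses on something with over 40 N, if the wrist force passes 120 N, or if a joint passes its speed limit or range.

## Working session

There is one attempt and no reset: what is moved stays moved. The work goes in short steps, Python scripts to look and compute and a shell command to move; the robot and the scene stay as the last step left them, time stands still between calls to the robot, and variables do not carry over. Pictures are saved under pics/ and viewed, at most 10 in all, crops included, and the job is handed in when it is done.

```bash
mkdir -p pics
cat > h.py <<'E'
import numpy as np,cv2
from workcell import status,grab_frame,camera_params,bot,search_frame,silhouettes
from scipy.spatial.transform import Rotation as R
def cam(n):
    c=camera_params(n)
    if 'rvec' in c: return np.array(c['K']),np.array(c['rvec'],float).ravel(),np.array(c['tvec'],float).ravel()
    s=status.observe();T=np.eye(4);T[:3,:3]=R.from_euler('xyz',s['tool_rot']).as_matrix();T[:3,3]=s['position']
    M=np.linalg.inv(T@np.array(c['tool_from_camera']));return np.array(c['K']),R.from_matrix(M[:3,:3]).as_rotvec(),M[:3,3]
def proj(n,P,c=None):
    K,r,t=c or cam(n);return cv2.projectPoints(np.array(P,float).reshape(-1,3),r,t,K,None)[0].reshape(-1,2)
def back(n,uv,z,c=None):
    K,r,t=c or cam(n);Rm=R.from_rotvec(r).as_matrix();o=-Rm.T@t
    out=[]
    for u,v in np.array(uv,float).reshape(-1,2):
        d=Rm.T@np.linalg.solve(K,[u,v,1]);out.append(o+d*(z-o[2])/d[2])
    return np.array(out)
E
python3 - <<'E'
from h import *
print(status.observe())
for n in('scene','top'):
    cv2.imwrite(f'pics/{n}0.png',grab_frame(n))
    for k in ('module','fixture','press_bar','lip'):
        print(n,k,[(round(d['p'],2),np.round(np.array(d['extent'])*[560,420,560,420]).tolist()) for d in search_frame(n,k)])
E
```

```text
{'clock': 0.0, 'qpos': array([ 1.24478842,  0.52198656, -0.03635081,  1.6000225 ,  0.02121447,
        1.02108237, -0.11282832]), 'qd': array([-2.71480956e-04,  7.28820606e-05,  1.34197032e-03,  6.94590390e-04,
       -3.65911778e-04,  1.61960418e-03, -3.11010552e-05]), 'joint_efforts': array([-7.79072197e-04, -9.27136016e+01,  1.97946019e+00, -3.69934165e+01,
        1.77843153e-02,  8.23680457e-03, -7.73483634e-06]), 'position': array([ 0.15803195, -0.60434794,  0.23873738]), 'tool_rot': array([-3.14048229e+00,  8.02121915e-05,  2.55797783e-01]), 'force': array([-0.14409429,  0.00978636,  0.11087612]), 'moment': array([ 0.04804152, -0.02123135, -0.03807603]), 'finger_force': 0.0, 'grip_width': 0.08535492506013678}
scene module [(0.8, [265.0, 168.0, 282.0, 184.0]), (0.74, [135.0, 260.0, 165.0, 277.0]), (0.69, [188.0, 194.0, 214.0, 224.0]), (0.66, [169.0, 167.0, 192.0, 184.0]), (0.55, [188.0, 269.0, 235.0, 298.0]), (0.33, [181.0, 178.0, 244.0, 234.0])]
scene fixture [(0.97, [175.0, 177.0, 254.0, 246.0])]
scene press_bar [(0.6, [182.0, 179.0, 246.0, 236.0])]
scene lip [(0.93, [181.0, 178.0, 246.0, 236.0])]
top module [(0.89, [363.0, 97.0, 389.0, 117.0]), (0.79, [360.0, 185.0, 397.0, 231.0]), (0.73, [321.0, 162.0, 385.0, 277.0]), (0.7, [441.0, 265.0, 470.0, 295.0]), (0.64, [292.0, 94.0, 338.0, 131.0]), (0.64, [315.0, 303.0, 351.0, 351.0])]
top fixture [(0.81, [309.0, 153.0, 420.0, 287.0])]
top press_bar [(0.69, [324.0, 161.0, 386.0, 276.0])]
top lip [(0.73, [322.0, 162.0, 387.0, 280.0]), (0.65, [414.0, 181.0, 443.0, 201.0]), (0.53, [434.0, 213.0, 460.0, 235.0])]
```

View pics/scene0.png

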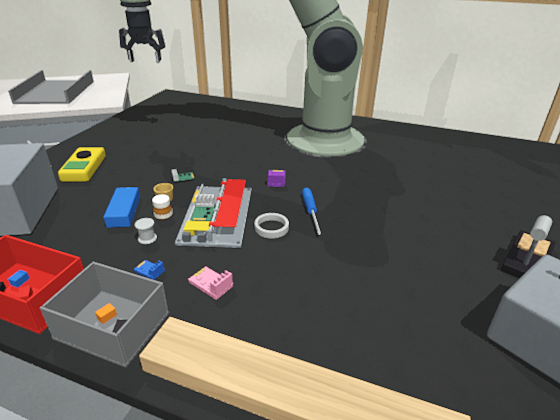

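View pics/top0.png

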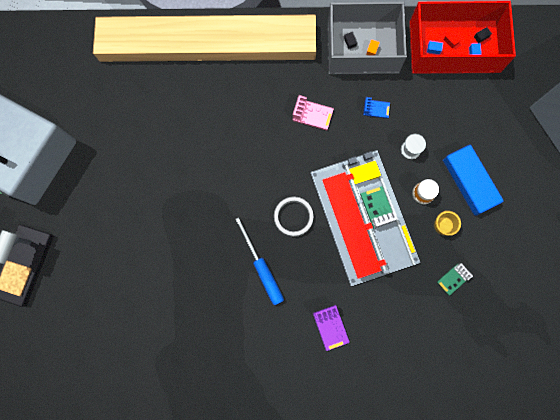

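The scene picture shows the fixture at (213,212), with the arm's start at the upper left. Module candidates in the top picture:
- green, in the channel, at (378,204)
- small green at (455,280)
- pink at (314,113)
- blue at (377,107)
- purple at (331,328)

The one meant is the larger green one, in the channel at (378,204). I'll confirm it in an enlarged crop.

Run:
```python
from h import *
im=cv2.imread('pics/top0.png')
c=im[145:295,300:480]
cv2.imwrite('pics/crop1.png',cv2.resize(c,None,fx=4,fy=4,interpolation=cv2.INTER_CUBIC))
print(back('top',[[312,173],[378,152],[420,263],[353,286]],.008))
print(cam('top'), cam('scene'))
m=[d for d in silhouettes('top','fixture')][0];print(m['p'])
cs=m['mask'].astype(np.uint8);cn=max(cv2.findContours(cs,0,2)[0],key=cv2.contourArea);print(cv2.minAreaRect(cn),cv2.boxPoints(cv2.minAreaRect(cn)))
```

```text
[[ 0.66972599 -0.01799207  0.008     ]
 [ 0.71666351 -0.16333477  0.008     ]
 [ 0.47361071 -0.24329358  0.008     ]
 [ 0.4255767  -0.10135521  0.008     ]]
(array([[514.0090076 ,   0.        , 279.22487943],
       [  0.        , 514.0090076 , 205.19078859],
       [  0.        ,   0.        ,   1.        ]]), array([ 2.11365177, -2.1145016 ,  0.1730644 ]), array([0.05275518, 0.5893559 , 1.00884525])) (array([[416.417928  ,   0.        , 272.12116558],
       [  0.        , 416.417928  , 209.97466653],
       [  0.        ,   0.        ,   1.        ]]), array([ 1.33722296,  1.9666963 , -1.04859488]), array([ 0.18690172, -0.25598309,  1.48488858]))
0.62
((364.77691650390625, 217.88031005859375), (122.0142822265625, 73.12577819824219), 70.20112609863281) [[309.71106 172.86403]
 [378.51416 148.0949 ]
 [419.84277 262.8966 ]
 [351.03967 287.6657 ]]
```

View pics/crop1.png

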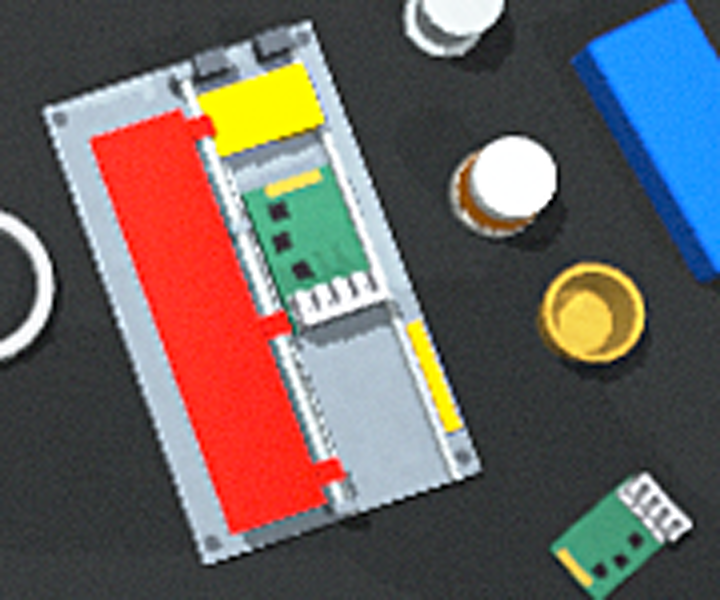

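The crop confirms it. The large green board with the silver heat sink lies in the channel at crop (315,245), with its front towards the yellow lip and stops at the top. The small green one, at (620,540), is a decoy on the bench. Next I fit the fixture pose.

```bash
cat > fit.py <<'E'
from h import *
from scipy.optimize import least_squares
pts=[((-155,110,8),(205,565)),((105,110,8),(43,105)),((105,-45,8),(312,18)),((-155,-45,8),(482,468)),
((75,96,40),(92,137)),((-145,96,40),(230,533)),((75,44,40),(183,110)),]
F=np.array([p for p,_ in pts])/1000.;U=np.array([q for _,q in pts])/4.+[300-.375,145-.375]
def W(p,P): c,s=np.cos(p[2]),np.sin(p[2]);P=np.asarray(P,float).reshape(-1,3);return np.c_[p[0]+c*P[:,0]-s*P[:,1],p[1]+s*P[:,0]+c*P[:,1],P[:,2]]
def Fx(p,P): c,s=np.cos(p[2]),np.sin(p[2]);d=np.asarray(P,float).reshape(-1,3)-[p[0],p[1],0];return np.c_[c*d[:,0]+s*d[:,1],-s*d[:,0]+c*d[:,1],d[:,2]]
C=cam('top')
r=least_squares(lambda p:(proj('top',W(p,F),C)-U).ravel(),[.56,-.15,.318],loss='soft_l1')
p=r.x
if __name__=='__main__':
    print(p);print(np.round(r.fun.reshape(-1,2),1))
    print('sink rear top',Fx(p,back('top',np.array([[300,328],[385,300]])/4.+[299.6,144.6],.044,C)))
    print('board front',Fx(p,back('top',np.array([[243,192],[335,160]])/4.+[299.6,144.6],.018,C)))
    im=grab_frame('scene');ov=cv2.resize(im[150:270,150:310],None,fx=4,fy=4,interpolation=2)
    for a in [[(-155,110,8),(105,110,8),(105,-45,8),(-155,-45,8)],[(-145,44,40),(75,44,40),(75,96,40),(-145,96,40)]]:
        q=(proj('scene',W(p,np.array(a)/1000.))-[150,150])*4+1.5
        cv2.polylines(ov,[q.astype(int)],True,(255,0,255),1)
    cv2.imwrite('pics/ov.png',ov)
E
python3 fit.py
```

```text
[ 0.60841261 -0.15256277  0.31959528]
[[-0.1 -0.4]
 [ 0.3  0.4]
 [-0.2  0.4]
 [ 0.2  0.5]
 [-0.5 -0.3]
 [ 0.3  0.2]
 [-0.1 -1.2]]
sink rear top [[-0.05677996  0.02716602  0.044     ]
 [-0.05687287 -0.01949267  0.044     ]]
board front [[ 0.02427089  0.02542607  0.018     ]
 [ 0.02518132 -0.02731944  0.018     ]]
```

View pics/ov.png

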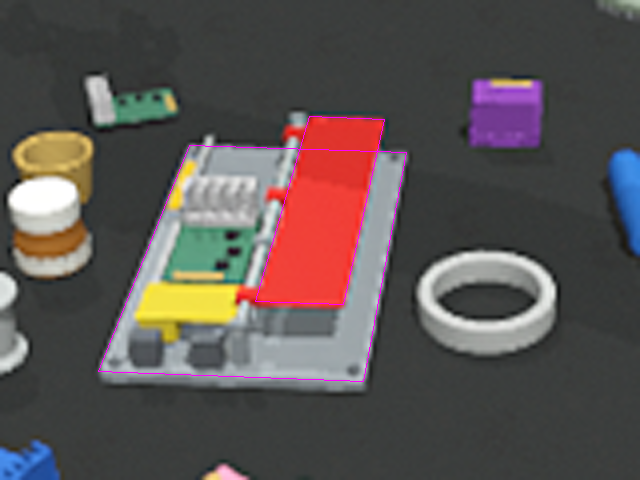

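The overlay matches the plate and bar outlines closely. The module's rear face is at fixture x = -57 mm, so it needs about 67 mm of push. Next I work out the shift to the approach pose.

```bash
cat > go.py <<'E'
from fit import *
import sys
def rel(x,y,z):
    s=status.observe();Rm=R.from_euler('xyz',s['tool_rot'])
    t=W(p,[[x/1e3,y/1e3,z/1e3]])[0]
    tw=-np.degrees((p[2]-s['tool_rot'][2]+np.pi)%(2*np.pi)-np.pi)/8
    print('clock',s['clock'],'units',np.round(Rm.inv().apply(t-s['position'])/.06,2),'twist',round(tw,2),'fix pos mm',np.round(Fx(p,s['position'])*1e3,1),'F',np.round(s['force'],1),'w',s['grip_width'])
rel(*map(float,sys.argv[1:4]))
E
python3 go.py -90 34.5 110
```

```text
clock 0.6 units [ 7.63 -5.87  2.16] twist -0.46 fix pos mm [[-569.5 -287.7  239.3]] F [0.8 1.4 0.5] w 0.08543414416711742
```

```bash
python3 -m creep '[[0.8,-0.6,0,-0.2,0.7],[1.6,-1.2,0,-0.46,0.7],[2.4,-1.8,0.2,-0.46,0.7],[3.2,-2.4,0.3,-0.46,0.7],[4,-3,0.5,-0.46,0.7]]' && python3 go.py -90 34.5 110
```

```text
clock: 1.23
position: [0.3459, -0.3684, 0.2096]
tool_rot: [3.14, -0.001, 0.32]
force: [1.4, -0.9, -0.1]
grip_width: 0.0599
finger_force: 0.0
clock 1.225 units [ 3.78 -2.62  1.66] twist 0.0 fix pos mm [[-317.  -122.5  209.6]] F [ 1.4 -0.9 -0.1] w 0.059917044336026896
```

```bash
python3 -m creep '[[0.8,-0.57,0.2,0,0.7],[1.6,-1.14,0.4,0,0.7],[2.4,-1.7,0.6,0,0.7],[3.2,-2.3,0.8,0,0.7],[3.7,-2.65,1,0,0.7]]' && python3 -m creep '[[0,0,0,0,0.7],[0,0,0,0,0.7]]' >/dev/null; python3 go.py -90 34.5 85
```

```text
clock: 1.85
position: [0.507, -0.1462, 0.1491]
tool_rot: [-3.141, -0.001, 0.322]
force: [0.8, -0.8, 0.3]
grip_width: 0.0595
finger_force: 0.0
clock 2.1 units [0.12 0.01 1.07] twist -0.0 fix pos mm [[-97.2  35.2 149.4]] F [-0.6 -0.8  0. ] w 0.05971302577045096
```

```bash
python3 -m creep '[[0.1,0,0.5,0,0.7],[0.1,0,1,0,0.7],[0.1,0,1.3,0,0.7],[0.1,0,1.4,0,0.7],[0.1,0,1.4,0,0.7]]' >/dev/null; python3 go.py -90 34.5 60
python3 - <<'E'
from h import *
a=cv2.resize(grab_frame('scene')[140:260,150:310],None,fx=3.4,fy=3.4,interpolation=2);b=cv2.resize(grab_frame('wrist'),(0,0),fx=.7,fy=.97)
h=min(a.shape[0],b.shape[0]);o=np.hstack([a[:h],b[:h]]);print(o.shape);cv2.imwrite('pics/d1.png',o[:,:800] if o.shape[1]>800 else o); 
cv2.imwrite('pics/d1.png',cv2.resize(o,(800,int(h*800/o.shape[1]))))
E
```

```text
clock 2.725 units [0.02 0.01 0.09] twist -0.01 fix pos mm [[-91.   35.   65.7]] F [-0.3  0.6  0.3] w 0.06006521159000717
(407, 936, 3)
```

View pics/d1.png

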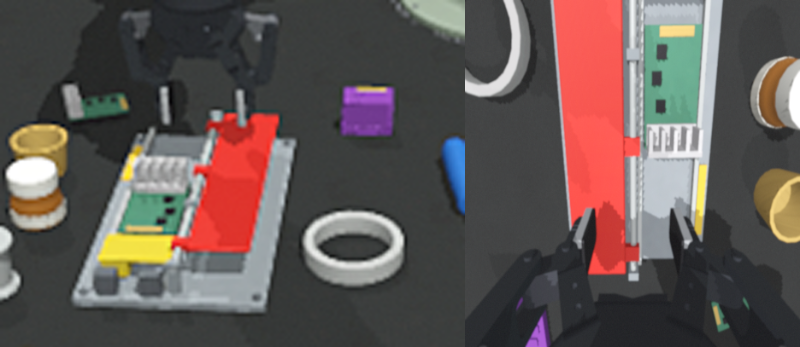

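The picture shows both fingertips above the fixture and clear of everything: the left one over the red bar, the right one over the channel behind the heat sink. I'll go down gently and read the force.

```bash
python3 -m creep '[[0,0,0.2,0,0.7],[0,0,0.33,0,0.7],[0,0,0.33,0,0.7]]'|grep -E "pos|force"; for i in 1 ; do python3 -m creep '[[0,0,0.05,0,0.7],[0,0,0.05,0,0.7]]'|grep -E "posi|^force"; done; python3 -m creep '[[0,0,0.05,0,0.7],[0,0,0.05,0,0.7]]'|grep -E "posi|^force"; python3 -m creep '[[0,0,0.05,0,0.7],[0,0,0.05,0,0.7]]'|grep -E "posi|^force"; python3 go.py -90 35 40
```

```text
position: [0.5108, -0.147, 0.0447]
force: [-0.1, 0.6, -0.2]
finger_force: 0.0
position: [0.5113, -0.1471, 0.0425]
force: [-0.8, 0.4, 3.9]
position: [0.5112, -0.1468, 0.0394]
force: [-0.8, 3.9, 4.8]
position: [0.5112, -0.1469, 0.0363]
force: [-1.3, 5.1, 4.3]
clock 3.95 units [ 0.01  0.02 -0.06] twist 0.01 fix pos mm [[-90.5  36.   36.3]] F [-1.3  5.1  4.3] w 0.0599222296752116
```

Contact came at about TCP z = 43–44 mm, so the tips are about 4 mm ahead of the TCP. I'll press about 3 mm more and look.

```bash
python3 -m creep '[[0,0,0.05,0,0.7],[0,0,0.05,0,0.7]]'|grep -E "posi|^force"; python3 go.py -90 35 33
python3 - <<'E'
from h import *
a=cv2.resize(grab_frame('scene')[150:260,160:270],None,fx=4.6,fy=4.6,interpolation=2)
cv2.imwrite('pics/d2.png',a)
E
```

```text
position: [0.5113, -0.147, 0.0334]
force: [-0.5, 4.1, 3.8]
clock 4.2 units [0.01 0.01 0.01] twist 0.0 fix pos mm [[-90.5  35.8  33.4]] F [-0.5  4.1  3.8] w 0.05966999603846928
```

View pics/d2.png

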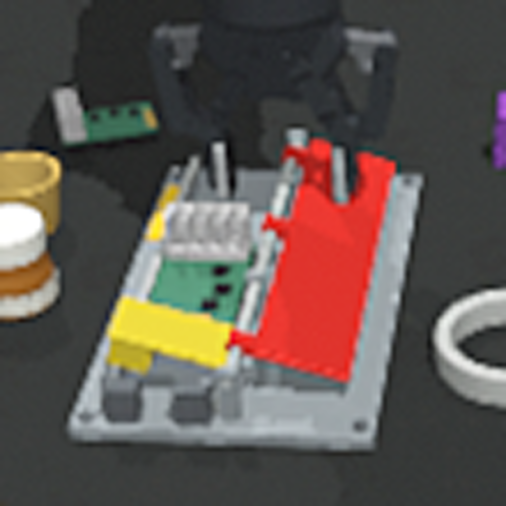

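The picture shows the bar tilted down and the yellow lip raised at (165,330). I'll estimate the angle from the bar's front corners at (347,381) and (245,345).

Run:
```python
from fit import *
for a in (.25,.3,.35,.4,.45):
    P=[]
    for y,z in((96,40),(44,40),(-26,26)):
        d,e=y-36,z-32;P.append((75 if y>0 else 80,36+d*np.cos(a)+e*np.sin(a),32+e*np.cos(a)-d*np.sin(a)))
    print(a,np.round((proj('scene',W(p,np.array(P)/1e3))-[160,150])*4.6+1.8).tolist())
```

```text
0.25 [[351.0, 375.0], [251.0, 351.0], [109.0, 345.0]]
0.3 [[350.0, 379.0], [252.0, 352.0], [110.0, 341.0]]
0.35 [[349.0, 384.0], [252.0, 352.0], [110.0, 336.0]]
0.4 [[348.0, 389.0], [253.0, 353.0], [111.0, 331.0]]
0.45 [[347.0, 393.0], [253.0, 354.0], [113.0, 326.0]]
```

The angle is about 0.35. I'll press slightly more, then push along +x.

```bash
python3 -m creep '[[0,0,0.02,0,0.7],[0.1,0,0.02,0,0.7],[0.2,0,0.02,0,0.7],[0.3,0,0.02,0,0.7],[0.4,0,0.02,0,0.7]]'|grep -E "posi|^force";python3 -m creep '[[0.08,0,0,0,0.7],[0.16,0,0,0,0.7],[0.24,0,0,0,0.7],[0.32,0,0,0,0.7],[0.4,0,0,0,0.7]]'|grep -E "posi|^force"; python3 -m creep '[[0.08,0,0,0,0.7],[0.16,0,0,0,0.7],[0.24,0,0,0,0.7],[0.32,0,0,0,0.7],[0.4,0,0,0,0.7]]'|grep -E "posi|^force"; python3 go.py -1 35 33
python3 - <<'E'
from h import *
a=cv2.resize(grab_frame('scene')[150:260,160:270],None,fx=4.6,fy=4.6,interpolation=2)
cv2.imwrite('pics/d3.png',a)
E
```

```text
position: [0.5343, -0.1396, 0.0323]
force: [-4.4, -0.2, 4.9]
position: [0.5567, -0.1321, 0.0322]
force: [-5.5, -0.4, 5.8]
position: [0.5795, -0.1245, 0.0322]
force: [-5.9, -0.4, 5.8]
clock 6.125 units [ 0.29  0.01 -0.01] twist 0.0 fix pos mm [[-18.6  35.7  32.2]] F [-5.9 -0.4  5.8] w 0.059567344053520106
```

View pics/d3.png

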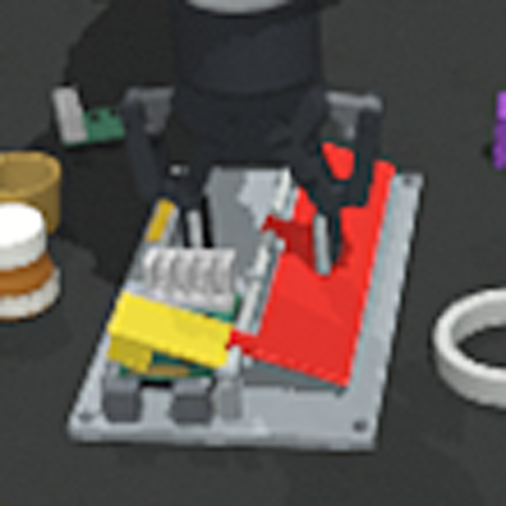

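The board is sliding under the raised flap, with the heat sink at (190,275). I'll push on slowly until the force shows the stops.

```bash
python3 -m creep '[[0.05,0,0,0,0.7],[0.1,0,0,0,0.7],[0.15,0,0,0,0.7],[0.2,0,0,0,0.7],[0.25,0,0,0,0.7]]'|grep -E "posi|^force"; python3 -m creep '[[0.03,0,0,0,0.7],[0.03,0,0,0,0.7]]'|grep -E "posi|^force";python3 -m creep '[[0.02,0,0,0,0.7],[0.02,0,0,0,0.7]]'|grep -E "posi|^force"; python3 go.py -1 35 33
```

```text
position: [0.5937, -0.1198, 0.0323]
force: [-5.8, -0.3, 5.6]
position: [0.5951, -0.1194, 0.0322]
force: [-7.7, -1.1, 7.2]
position: [0.5952, -0.1194, 0.0321]
force: [-14.6, -1.6, 11.4]
clock 7.3 units [ 0.02  0.01 -0.01] twist -0.0 fix pos mm [[-2.2 35.6 32.1]] F [-14.6  -1.6  11.4] w 0.05985221145384002
```

The motion has stopped and the force is rising, so the module is against the stops. I'll press slightly more, back off in x with the bar still held, check, then release.

```bash
python3 -m creep '[[0.02,0,0,0,0.7],[0.02,0,0,0,0.7],[0.02,0,0,0,0.7]]'|grep -E "posi|^force"; python3 -m creep '[[-0.1,0,0,0,0.7],[-0.2,0,0,0,0.7],[-0.25,0,0,0,0.7],[-0.25,0,0,0,0.7]]'|grep -E "posi|^force"; python3 go.py -16 35 110;  python3 - <<'E'
from h import *
a=cv2.resize(grab_frame('scene')[150:260,160:270],None,fx=4.6,fy=4.6,interpolation=2)
w=cv2.resize(grab_frame('wrist'),(300,225));w=np.vstack([w,np.zeros((a.shape[0]-225,300,3),np.uint8)])
cv2.imwrite('pics/d4.png',np.hstack([a[:,:500],w]))
E
```

```text
position: [0.5953, -0.1195, 0.032]
force: [-19.4, -3.3, 14.1]
position: [0.5836, -0.1232, 0.0324]
force: [1.6, 1.7, 4.1]
clock 8.175 units [-0.03  0.01 -1.29] twist 0.0 fix pos mm [[-14.3  35.7  32.4]] F [1.6 1.7 4.1] w 0.05991930503414496
```

View pics/d4.png

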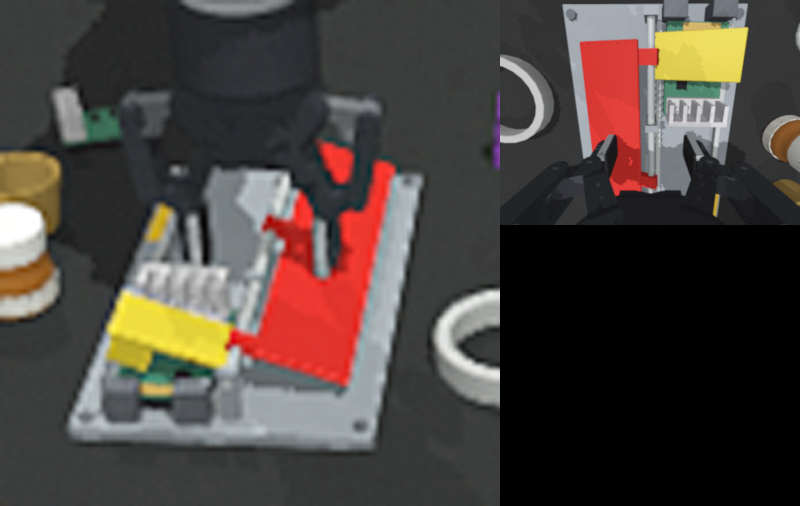

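The board front now stands against the two stops at (160,390), and the flap is still held open. I'll raise slowly to release the bar, then move up clear.

```bash
python3 -m creep '[[0,0,-0.08,0,0.7],[0,0,-0.16,0,0.7],[0,0,-0.25,0,0.7],[0,0,-0.4,0,0.7],[0,0,-0.7,0,0.7]]'|grep -E "posi|^force"; python3 -m creep '[[-0.3,0,-0.5,0,0.7],[-0.8,0,-1.2,0,0.7],[-1.6,0,-1.6,0,0.7],[-2.4,0,-2,0,0.7],[-3,0,-2,0,0.7]]'|grep -E "posi|^force"; python3 -m creep '[[0,0,0,0,0.7],[0,0,0,0,0.7]]'|grep -E "clock|^force"
python3 - <<'E'
from fit import *
a=cv2.resize(grab_frame('scene')[150:260,160:270],None,fx=3.6,fy=3.6,interpolation=2)
t=grab_frame('top');cv2.imwrite('pics/topend.png',t)
b=cv2.resize(t[145:255,300:410],None,fx=3.6,fy=3.6,interpolation=2)
q=(proj('top',W(p,[[.01,.023,.044],[.01,-.023,.044]]))-[300,145])*3.6+1.3;print('expected sink rear in right panel',q+[396,0])
cv2.imwrite('pics/d5.png',np.hstack([a,b]))
E
```

```text
position: [0.5831, -0.1232, 0.0749]
force: [-0.4, -0.4, 0.5]
position: [0.4116, -0.1807, 0.1968]
force: [-0.2, -0.0, -0.5]
clock: 9.78
force: [-0.3, -1.2, -0.1]
expected sink rear in right panel [[632.82580174 184.82100932]
 [707.38204272 160.28669729]]
```

View pics/d5.png

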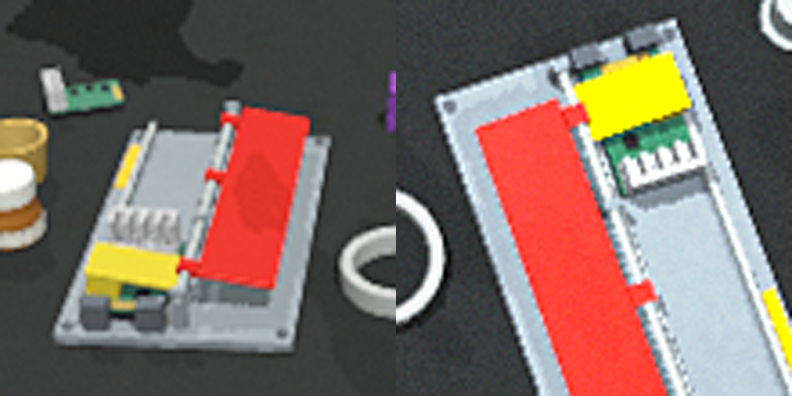

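The flap has closed onto the board in both views, with the sink rear edge at about (627,193)–(705,168). That is a few pixels short of where I expected it. I'll check "home" with the wrist camera, with outlines overlaid.

Run:
```python
from fit import *
C0=cam('wrist');g=grab_frame('wrist');cv2.imwrite('pics/w.png',g)
def prof(im,n,z,xs,ys,c):
    P=np.array([[x,y,z] for x in xs for y in ys])/1e3;uv=proj(n,W(p,P),c).astype(np.float32)
    gr=cv2.cvtColor(im,cv2.COLOR_BGR2GRAY);v=cv2.remap(gr,uv[:,:1],uv[:,1:],1).reshape(len(xs),len(ys));return v.mean(1).round().astype(int)
ys=np.arange(-18,19,1.)
t0=cv2.imread('pics/top0.png');t1=cv2.imread('pics/topend.png')
print('t0',prof(t0,'top',44,np.arange(-68,-48,1.),ys,C).tolist())
print('t1',prof(t1,'top',44,np.arange(-1,19,1.),ys,C).tolist())
print('w',prof(g,'wrist',44,np.arange(-1,19,1.),ys,C0).tolist())
f=2.0*1
uv=lambda P:proj('wrist',W(p,np.array(P)/1e3),C0)
ctr=uv([[50,0,18]])[0];print(ctr)
x0=int(np.clip(ctr[0]-80,0,400));y0=int(np.clip(ctr[1]-60,0,300))
o=cv2.resize(g[y0:y0+120,x0:x0+160],None,fx=5,fy=5,interpolation=2)
for P,col in (([[10,-23,44],[10,23,44]],(255,0,255)),([[90,-26,18],[90,26,18]],(255,255,0)),([[90,-26,30],[90,26,30]],(0,128,255)),([[-155,-45,8],[105,-45,8],[105,110,8]],(255,0,255))):
    cv2.polylines(o,[((uv(P)-[x0,y0])*5+2).astype(int)],False,col,1)
cv2.imwrite('pics/d6.png',o)
```

```text
t0 [127, 117, 116, 117, 118, 119, 119, 117, 106, 90, 92, 129, 191, 238, 253, 253, 245, 230, 213, 200]
t1 [136, 138, 139, 135, 119, 99, 91, 97, 113, 151, 205, 243, 254, 252, 243, 227, 210, 201, 203, 208]
w [0, 0, 0, 0, 0, 0, 0, 0, 0, 0, 0, 0, 0, 0, 0, 0, 0, 0, 0, 0]
[ 326.0754562  -112.29153234]
```

View pics/d6.png

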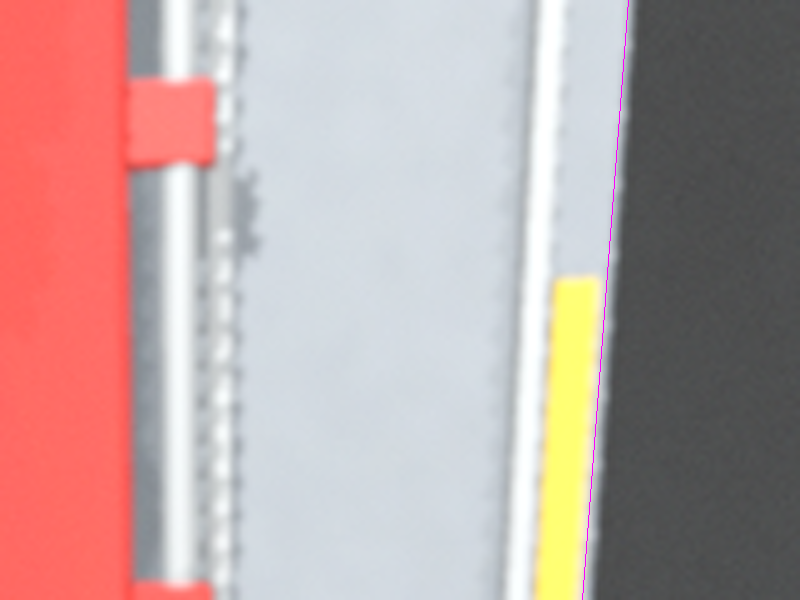

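The wrist view shows only the empty rear of the channel. By the numbers, the sink edge is at 8.4 mm in an image-fitted frame that is good to about 2 mm. I'll measure the stop faces in the same frame, so the comparison doesn't depend on the frame's offset.

Run:
```python
from fit import *
def prof(im,z,xs,ys):
    P=np.array([[x,y,z] for x in xs for y in ys])/1e3;uv=proj('top',W(p,P),C).astype(np.float32)
    v=cv2.remap(im,uv[:,:1],uv[:,1:],1).reshape(len(xs),len(ys),3);return v.mean(1).round().astype(int).tolist()
t0=cv2.imread('pics/top0.png');t1=cv2.imread('pics/topend.png')
xs=np.arange(78,108,1.5)
for y in (-15,0,15):
  for n,t in(('t0',t0),('t1',t1)): print(y,n,[(x,v) for x,v in zip(xs.tolist(),prof(t,30,xs,np.arange(y-4,y+5,1.)))])
print('front t0',[(x,v) for x,v in zip(range(14,34),prof(t0,18,np.arange(14,34.),np.arange(-22,-12,1.)))])
```

```text
-15 t0 [(78.0, [9, 250, 253]), (79.5, [68, 219, 228]), (81.0, [123, 156, 157]), (82.5, [141, 116, 106]), (84.0, [132, 113, 102]), (85.5, [99, 90, 80]), (87.0, [65, 59, 54]), (88.5, [62, 56, 52]), (90.0, [107, 98, 90]), (91.5, [142, 131, 121]), (93.0, [149, 138, 128]), (94.5, [149, 138, 126]), (96.0, [148, 136, 125]), (97.5, [150, 137, 127]), (99.0, [154, 141, 130]), (100.5, [129, 118, 108]), (102.0, [91, 84, 77]), (103.5, [60, 58, 54]), (105.0, [53, 53, 50]), (106.5, [57, 56, 56])]
-15 t1 [(78.0, [0, 255, 255]), (79.5, [3, 254, 255]), (81.0, [30, 242, 244]), (82.5, [76, 200, 201]), (84.0, [83, 146, 144]), (85.5, [73, 104, 89]), (87.0, [57, 67, 54]), (88.5, [62, 56, 47]), (90.0, [106, 93, 86]), (91.5, [142, 130, 121]), (93.0, [152, 138, 128]), (94.5, [149, 136, 127]), (96.0, [149, 136, 126]), (97.5, [151, 138, 127]), (99.0, [153, 141, 129]), (100.5, [130, 120, 111]), (102.0, [91, 86, 78]), (103.5, [60, 58, 55]), (105.0, [56, 54, 53]), (106.5, [58, 57, 55])]
0 t0 [(78.0, [23, 252, 254]), (79.5, [134, 236, 239]), (81.0, [208, 211, 204]), (82.5, [222, 196, 178]), (84.0, [211, 191, 172]),
[... 1600 characters left out ...]
52, 139, 129]), (94.5, [152, 139, 129]), (96.0, [156, 143, 131]), (97.5, [160, 146, 136]), (99.0, [155, 143, 131]), (100.5, [128, 118, 108]), (102.0, [87, 81, 76]), (103.5, [62, 60, 57]), (105.0, [57, 57, 54]), (106.5, [60, 60, 55])]
front t0 [(14, [137, 175, 72]), (15, [138, 176, 75]), (16, [138, 182, 92]), (17, [135, 188, 118]), (18, [127, 196, 143]), (19, [120, 202, 156]), (20, [117, 204, 158]), (21, [114, 206, 157]), (22, [116, 204, 152]), (23, [132, 199, 151]), (24, [159, 197, 159]), (25, [186, 197, 163]), (26, [205, 196, 168]), (27, [214, 197, 176]), (28, [215, 197, 180]), (29, [214, 197, 181]), (30, [213, 198, 181]), (31, [215, 201, 184]), (32, [218, 205, 187]), (33, [221, 209, 191])]
```

Run:
```python
from fit import *
for n in ('t0','t1'):
    t=cv2.imread('pics/top0.png' if n=='t0' else 'pics/topend.png')
    xs=np.arange(10,34,.5) if n=='t0' else np.arange(82,98,.5)
    ys=np.arange(-5,6,1.)
    P=np.array([[x,y,18] for x in xs for y in ys])/1e3;uv=proj('top',W(p,P),C).astype(np.float32)
    v=cv2.remap(t,uv[:,:1],uv[:,1:],1).reshape(len(xs),len(ys),3).mean(1)
    b=v[:,0]; hi=b[-1] if n=='t0' else 190
    i=np.argmin(abs(np.gradient(b)*-1+0)) ; k=np.argmax(np.gradient(b));print(n,'steepest blue edge x',xs[k]);print([(x,int(q)) for x,q in zip(xs,b)][::2])
print(Fx(p,back('top',proj('top',W(p,[[.0898,.0,.030]]),C),.018,C)))
```

```text
t0 steepest blue edge x 23.5
[(np.float64(10.0), 140), (np.float64(11.0), 139), (np.float64(12.0), 138), (np.float64(13.0), 140), (np.float64(14.0), 142), (np.float64(15.0), 139), (np.float64(16.0), 131), (np.float64(17.0), 117), (np.float64(18.0), 103), (np.float64(19.0), 90), (np.float64(20.0), 82), (np.float64(21.0), 81), (np.float64(22.0), 92), (np.float64(23.0), 118), (np.float64(24.0), 156), (np.float64(25.0), 188), (np.float64(26.0), 204), (np.float64(27.0), 209), (np.float64(28.0), 210), (np.float64(29.0), 212), (np.float64(30.0), 219), (np.float64(31.0), 224), (np.float64(32.0), 227), (np.float64(33.0), 230)]
t1 steepest blue edge x 88.5
[(np.float64(82.0), 5), (np.float64(83.0), 27), (np.float64(84.0), 54), (np.float64(85.0), 71), (np.float64(86.0), 77), (np.float64(87.0), 90), (np.float64(88.0), 117), (np.float64(89.0), 150), (np.float64(90.0), 181), (np.float64(91.0), 201), (np.float64(92.0), 208), (np.float64(93.0), 208), (np.float64(94.0), 208), (np.float64(95.0), 207), (np.float64(96.0), 208), (np.float64(97.0), 210)]
[[ 0.09245703 -0.00268898  0.018     ]]
```

The top camera's 2 mm pixels leave a doubt of about 1 mm. I'll move the wrist camera over the module and measure the sink-to-stop distance there, where 80 mm means home.

```bash
python3 -m creep '[[0.8,0.3,0,0,0.7],[1.6,0.5,0,0,0.7],[2.4,0.5,0,0,0.7],[2.4,0.5,0,0,0.7],[2.4,0.5,0,0,0.7]]'|grep -E "posi|clock"
cat > m.py <<'E'
from fit import *
Cw=cam('wrist');g=grab_frame('wrist')
print(np.round(Fx(p,status.observe()['position'])*1e3,1),proj('wrist',W(p,np.array([[10,0,44],[90,15,30],[105,0,8]])/1e3),Cw).round())
def prof(z,xs,y,h=3):
    ys=np.arange(y-h,y+h+1,1.);P=np.array([[x,q,z] for x in xs for q in ys])/1e3;uv=proj('wrist',W(p,P),Cw).astype(np.float32)
    return cv2.remap(g,uv[:,:1],uv[:,1:],1).reshape(len(xs),len(ys),3).mean(1)
def edge(name,z,xs,y,ch=0,h=3):
    v=prof(z,xs,y,h)[:,ch] if ch<3 else (lambda a:a[:,1]-a[:,2])(prof(z,xs,y,h));d=np.gradient(v);k=np.argsort(-abs(d))[:4];print(name,y,[(round(xs[i],1),round(d[i])) for i in sorted(k)],'|',v[::4].round().astype(int).tolist())
for y in(-12,0,12): edge('sink rear z44',44,np.arange(0,20,.5),y)
for y in(-15,15): edge('stop near top z30',30,np.arange(80,108,.5),y,0)
for y in(-15,0,15): edge('board front z18',18,np.arange(80,100,.5),y,0)
edge('plate end z8',8,np.arange(95,115,.5),50);edge('plate end z8',8,np.arange(95,115,.5),0)
E
python3 m.py
```

```text
clock: 10.55
position: [0.5584, -0.1628, 0.1937]
[[-51.1   5.7 194. ]] [[287. 127.]
 [270.  28.]
 [287.  16.]]
sink rear z44 -12 [(np.float64(8.5), 16), (np.float64(9.0), 18), (np.float64(9.5), 17), (np.float64(10.0), 12)] | [199, 166, 149, 149, 157, 223, 239, 220, 215, 215]
sink rear z44 0 [(np.float64(8.5), 14), (np.float64(9.0), 18), (np.float64(9.5), 19), (np.float64(10.0), 15)] | [200, 171, 149, 149, 154, 218, 239, 219, 224, 220]
sink rear z44 12 [(np.float64(9.0), 18), (np.float64(9.5), 20), (np.float64(10.0), 18), (np.float64(10.5), 11)] | [201, 190, 172, 159, 152, 214, 240, 216, 199, 209]
stop near top z30 -15 [(np.float64(89.5), 20), (np.float64(90.0), 21), (np.float64(101.5), -23), (np.float64(102.0), -21)] | [118, 123, 109, 83, 53, 107, 151, 151, 151, 151, 150, 85, 59, 58]
stop near top z30 15 [(np.float64(89.5), 20), (np.float64(90.0), 20), (np.float64(101.0), -20), (np.float64(101.5), -24)] | [117, 135, 103, 84, 61, 114, 151, 151, 153, 154, 153, 81, 60, 61]
board front z18 -15 [(np.float64(91.5), 13), (np.float64(92.0), 19), (np.float64(92.5), 21), (np.float64(93.0), 18)] | [119, 118, 119, 116, 92, 59, 81, 147, 150, 151]
board front z18 0 [(np.float64(88.5), 8), (np.float64(89.0), 11), (np.float64(89.5), 11), (np.float64(90.0), 9)] | [118, 115, 128, 130, 136, 174, 188, 193, 194, 198]
board front z18 15 [(np.float64(91.5), 12), (np.float64(92.0), 19), (np.float64(92.5), 21), (np.float64(93.0), 16)] | [116, 115, 134, 111, 85, 66, 88, 147, 151, 151]
plate end z8 50 [(np.float64(104.0), -21), (np.float64(104.5), -33), (np.float64(105.0), -35), (np.float64(105.5), -25)] | [198, 200, 200, 199, 197, 115, 57, 58, 57, 59]
plate end z8 0 [(np.float64(104.0), -21), (np.float64(104.5), -32), (np.float64(105.0), -35), (np.float64(105.5), -28)] | [190, 194, 195, 200, 202, 119, 58, 60, 61, 59]
```

The sink rear is at 9.2, the board front at 89.3 and the stop face at 89.75 mm. So the board meets the stops within about 0.5 mm, which agrees with the hard stop felt in the force. The flap is down and the robot is clear, so I'll hand in.

```bash
python3 -c "
from workcell import bot;print(bot.job_done())"
```

```text
the job is handed in; nothing more can be done
None
```

The module is home against the stops (measured within about 0.5 mm), the flap is closed down onto the board, the robot is clear, and the job is handed in at about 11 s on the robot's clock.

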